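# Draw out the roller tray

### The job

Both trays of the low steel rack stand ajar. First push the tray with the sprocket hub in it fully home, then hook a fingertip behind the lip of the tray with the fluted roller in it and draw that tray out along its runners to its stop, then let go and stand clear. Do not pinch the lips, do not touch or lift the parts in the trays, and leave everything else on the bench where it is.

Things in the scene. Friction and masses are not known exactly. Their poses are not given: they have to be found in the camera images.
- rack: Low dark steel rack, 200 mm deep, 228 mm wide, walls 36 mm high, open on top and in front, fixed to the bench. Origin: centre of its underside on the bench; its x axis points away from its open front (trays come out along its -x), its y axis to its left bay, z up. The two bay centrelines are at y = +56 and -56 mm.
- tray_l (a joint): How far the left (+y of the rack) steel tray is drawn out along the rack's -x: 0 fully home, 0.140 m at its outer stop. About 2.5 N of friction, stays where left, cannot lift. Tray 100 mm wide, side walls 30 mm and floor 14 mm above the bench. At its front an upright lip, then a 48 mm finger pocket, a cross wall (top 26 mm above the bench) and a 173 mm compartment with the part.
- lip_l (a point): Top edge of the left (+y of the rack) tray's lip, mid width, on its inner face (which looks to the rack and bounds the finger pocket: the pocket runs 48 mm from here along the rack's +x). The lip is an upright plate 100 mm wide, 6 mm thick, from 10 to 50 mm above the bench; its outer face is 6 mm further out. At joint 0 this point is at x = -150 mm, z = 50 mm in the rack's frame.
- tray_r (a joint): How far the right (-y of the rack) steel tray is drawn out along the rack's -x: 0 fully home, 0.140 m at its outer stop. About 2.5 N of friction, stays where left, cannot lift. Tray 100 mm wide, side walls 30 mm and floor 14 mm above the bench. At its front an upright lip, then a 48 mm finger pocket, a cross wall (top 26 mm above the bench) and a 173 mm compartment with the part.
- lip_r (a point): Top edge of the right (-y of the rack) tray's lip, mid width, on its inner face (which looks to the rack and bounds the finger pocket: the pocket runs 48 mm from here along the rack's +x). The lip is an upright plate 100 mm wide, 6 mm thick, from 10 to 50 mm above the bench; its outer face is 6 mm further out. At joint 0 this point is at x = -150 mm, z = 50 mm in the rack's frame.
- roller: Fluted blue polymer metering roller lying on its side along the tray, 44 mm across, 80 mm long, steel shaft stubs to 100 mm; loose in one of the trays (either one). Origin: under its middle, on the tray floor; x along its axis.
- hub: Galvanised sprocket hub lying flat in the other tray, loose: toothed disc 70 mm across and 8 mm thick with a 36 mm boss, 30 mm high in all. Origin: centre of its underside.
- spare_hub: Bystander: a second, identical sprocket hub lying flat on the bench beside the rack. Origin: centre of its underside.
- seed_cup: Bystander: rusty open seed cup, 72 mm across, 70 mm high, on the bench. Origin: centre of its underside.
- bearing: Bystander: steel bearing ring lying flat on the bench, 52 mm across, 15 mm high. Origin: centre of its underside.
- spanner: Bystander: spanner about 180 mm long lying on the bench. Origin: under its middle.
- screwdriver: Bystander: screwdriver about 200 mm long lying on the bench. Origin: under its middle.
- oil_tin: Bystander: round oil tin, 60 mm across, 90 mm high, on the bench. Origin: centre of its underside.
Mind the look-alikes: they are no part of the job. Of the things that look like the roller, the largest one is meant.

How it is judged:
By the outcome, as a careful person would: the job done as asked, in the order asked, and still so for the second after the job is handed in, with the robot touching nothing.
It also fails if it takes over 48 s, if anything falls off the work surface, if the arm or the gripper's body presses on something with over 40 N, if the wrist force passes 120 N, or if a joint passes its speed limit or range.

### The arm

A 6-joint arm with a two-finger parallel gripper is mounted at the origin on the work surface. World frame = base frame: x ahead of the robot, y to its left, z up, the work surface at z = 0. Lengths are in m, angles in degrees, forces in N, time in s.
With the tool pointing down it reaches from about 0.4 to 0.825 m from the base axis. Payload 7 kg.
Tool frame: the origin (TCP) lies between the finger pads; the fingertips stand ctrl.nose_length ahead of it and the grasp point (between the pads) lies 2 mm behind it (ctrl.nose_length is the distance from the TCP to the fingertips, in m); z points along the fingers, y is the line along which they close (so a half turn about z gives the same grasp; the last joint's range is limited). The gripper opens to 88 mm and grips with 3 to 60 N. Pads are 19 mm wide; open, the fingers measure 130 mm over their backs; the gripper's body (78 mm by 193 mm) begins 47 mm behind the grasp point.
Start: joints at [84.231, 20.546, 0.682, 0, -70.136, -16.507], TCP at [0.256, 0.625, 0.244] pointing down, gripper open.
Joint ranges: [-176.03, 176.03], [-82.01, 121.73], [-58.28, 71.71], [-173.87, 95.51], [-174.79, -0.11], [-173.66, 173.66]. Speed limits (degrees/s): [136.94, 136.94, 172.46, 180, 180, 180].

### API

Orientations are given as [roll, pitch, yaw] about the fixed x, y, z axes, in that order (R = Rz(yaw) Ry(pitch) Rx(roll)).
In Python, from plant import ctrl gives the robot as it stands.
- The arm moves only by the tool apply_moves, never from a script. Its argument "commands" is a list of rows, each a list of 3 entries, a list of its own where there are three numbers: the shift along the world's x, y, z in cm, then the turn about the world's z in rad, then the closure, from 0 (fully open) to 1 (shut). In form: [[[x, y, z], turn, jaw], ...]. A call has 1 to 20 rows; each row is the pose to reach, as a shift and turn from the pose commanded when the call began; what a row does not reach only later rows make up. A row lasts 1/12 s, in which the tool goes at most 41.7 mm and 7.16 degrees, less where a joint would pass 70% of its speed; a pose out of reach is approached as far as the arm can. A call with a gripper value outside its range is refused whole. The fingers move at their own pace and stop on an object; the grip force is fixed at half the most. Time passes only in rows, so rows that repeat a pose let the fingers close. It gives the time, the measured TCP pose, the force, the opening and the grip force at its end, in the units of the state.
- ctrl.get_obs(): the state, without advancing time (a new reading comes with each control period).
- ctrl.snapshot(name): name is "scene" or "top"; returns a dict with "img" (420x560x3 uint8, red, green, blue), "fx", "fy", "cx", "cy" (pixels), "T" (4x4, takes a point from camera to world coordinates). Camera axes: x right, y up, looking along -z (the intrinsics and any distortion apply to the point x, -y, -z); pixel columns grow to the right and rows downward; lengths in m; the calibration is good to about 2 mm. A picture is of the moment at which its call begins. There is no depth.
- ctrl.close_job(): hands the job in; it is judged then, once.
Trained networks look in a picture, given as the dict that the camera call returned (one of the last four; its "shot" number tells which), for a name from the list of things; names that differ only in an ending like _2 or _b are one class to them, and where a whole thing is asked for, a point or a joint stands for the part that bears it (a point fixed in the world has none). Each returns a list of dicts, best first, with "score" (0 to 1); they miss things now and then, are a little off and sometimes report something else, mostly with a low value. They report only what shows in the picture. A call takes as long as a camera call. They do not tell look-alikes from the thing itself.
- ctrl.search_frame(picture, target): "at" ([column, row] in pixels, amid what is visible of it).
- ctrl.spot_point(picture, target): "at" ([column, row] in pixels: a listed point, or the origin of a listed thing).
The state is a dict: "clock": time; "joint_pos": joint angles; "qvel": joint speeds; "tau": joint torques, N m; "tool_pos": TCP position; "orientation": TCP orientation; "force": force on the tool from outside, world axes, zero at the start; "moment": the same for the moment, N m; "opening": finger opening in m; "gripper_force": force on a finger pad.
Only numpy, scipy, OpenCV 4.12 (cv2) and the standard library are available. Lean on these libraries where they do the work, as an engineer would, in place of code of your own. Each camera call takes 0.05 s, during which the arm holds its last target. There are 200 camera calls.

## Working session

There is one attempt and no reset: what is moved stays moved. The work goes in short steps, Python scripts to look and compute and a tool call to move; the robot and the scene stay as the last step left them, time stands still between calls to the robot, and variables do not carry over. Pictures are saved under pics/ and viewed, at most 10 in all, crops included, and the job is handed in when it is done.

Besides the shell and the picture viewer there is one more tool, called after "Emit:" as name(argument=value, ...), one argument or row to a line, values as JSON. apply_moves: Moves the arm, as the interface text tells. Its arguments: {"type":"object","properties":{"commands":{"type":"array"}},"required":["commands"]}

```bash
mkdir -p pics
cat > h.py <<'E'
import numpy as np, cv2
from plant import ctrl
def ray(s,px):
    c,r=px; d=np.array([(c-s["cx"])/s["fx"],-(r-s["cy"])/s["fy"],-1.]); T=np.array(s["T"])
    return T[:3,3],T[:3,:3]@d
def at(s,px,z):
    o,d=ray(s,px); return o+d*(z-o[2])/d[2]
def proj(s,P):
    T=np.array(s["T"]); p=T[:3,:3].T@(np.asarray(P)-T[:3,3]); return [s["cx"]+s["fx"]*p[0]/-p[2], s["cy"]-s["fy"]*p[1]/-p[2]]
E
python3 - <<'E'
from h import *
print(ctrl.nose_length, ctrl.get_obs())
for n in("top","scene"):
    s=ctrl.snapshot(n); cv2.imwrite(f"pics/{n}0.png",cv2.resize(s["img"][:,:,::-1],(800,600)))
    print(n,[k for k in s], np.array(s["T"]).round(3).tolist(),s["fx"],s["cx"])
    for t,z in(("rack",0),("lip_l",.05),("lip_r",.05),("roller",.014),("hub",.014)):
        for f in(ctrl.search_frame,ctrl.spot_point):
            if f is ctrl.search_frame and t[:3]=="lip":continue
            for r in f(s,t)[:3]: print(t,f.__name__,np.round(r["at"],1),round(r["score"],2),at(s,r["at"],z).round(3))
E
```

```text
0.017 {'clock': 0.0, 'joint_pos': array([ 8.42301582e+01,  2.05928647e+01,  6.34588218e-01, -2.04532050e-02,
       -7.01343957e+01, -1.65081920e+01]), 'qvel': array([-0.00683028, -0.08911266,  0.01393228, -0.03274316,  0.03669373,
        0.07643222]), 'tau': array([-2.07930789e-03, -5.82718277e+01,  2.93066365e+01,  6.99753195e+00,
        7.07507323e-03, -1.52584389e-04]), 'tool_pos': array([0.25572689, 0.62420079, 0.24261165]), 'orientation': array([ 1.79905684e+02, -7.90099872e-03, -2.22849931e+01]), 'force': array([0.37089159, 0.19250081, 0.80553691]), 'moment': array([ 0.01642054,  0.01196412, -0.05248131]), 'gripper_force': 0.0, 'opening': 0.08760753310873284}
top ['img', 'fx', 'fy', 'cx', 'cy', 'T', 'shot'] [[-0.018, 0.993, -0.115, 0.409], [-1.0, -0.016, 0.013, 0.018], [0.011, 0.115, 0.993, 1.594], [0.0, 0.0, 0.0, 1.0]] 480.58456852836355 276.26613188751935
rack call [238.9 169.3] 0.94 [0.726 0.121 0.   ]
rack call [124.1 256.6] 0.63 [0.44 0.5  0.  ]
rack call [236.7 163.2] 0.71 [0.747 0.128 0.   ]
lip_l call [255.  217.2] 0.91 [0.558 0.067 0.05 ]
lip_l call [222.1 210.4] 0.
[... 972 characters left out ...]
_l call [229.6 113.7] 0.15 [ 0.556 -0.416  0.05 ]
lip_r call [308.7 224.3] 0.85 [0.572 0.075 0.05 ]
lip_r call [325.8 249.8] 0.8 [0.578 0.17  0.05 ]
lip_r call [229.6 113.7] 0.15 [ 0.556 -0.416  0.05 ]
roller call [288.9 280.3] 0.7 [0.706 0.179 0.014]
roller call [307.6 334.7] 0.51 [0.749 0.336 0.014]
roller call [383.1 229.3] 0.45 [0.383 0.189 0.014]
roller call [307.7 334.1] 0.72 [0.748 0.335 0.014]
roller call [381.7 231.2] 0.72 [0.391 0.192 0.014]
roller call [289.4 278.6] 0.67 [0.702 0.176 0.014]
hub call [263.6 251. ] 0.73 [0.718 0.063 0.014]
hub call [284.2 245.6] 0.47 [0.658 0.08  0.014]
hub call [277.  194.7] 0.32 [ 0.582 -0.081  0.014]
hub call [267.2 255.8] 0.7 [0.717 0.082 0.014]
```

Run:
```python
from h import *
for n,(c0,c1,r0,r1) in(("top",(150,310,120,240)),("scene",(200,360,190,310))):
    s=ctrl.snapshot(n); cv2.imwrite(f"pics/{n}crop.png",cv2.resize(s["img"][r0:r1,c0:c1,::-1],(800,600),interpolation=cv2.INTER_CUBIC))
```

```text
(no output)
```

View pics/top0.png

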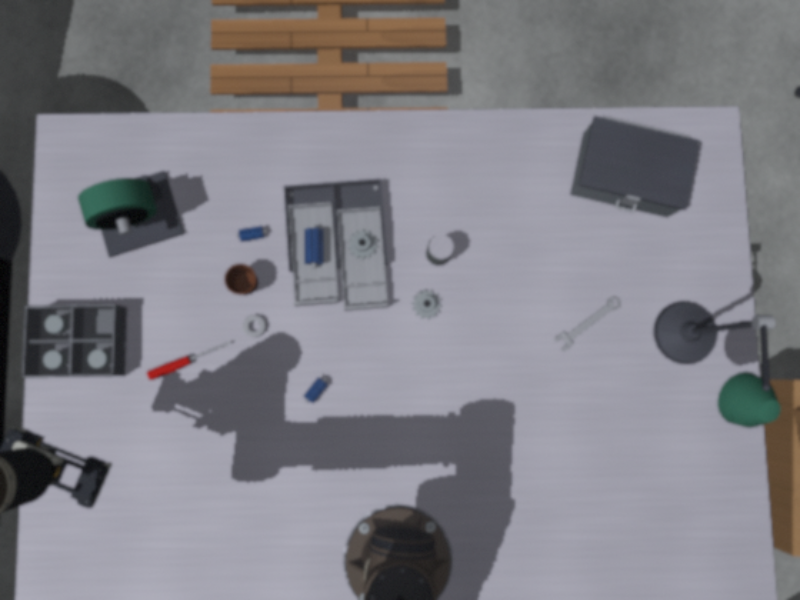

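View pics/topcrop.png

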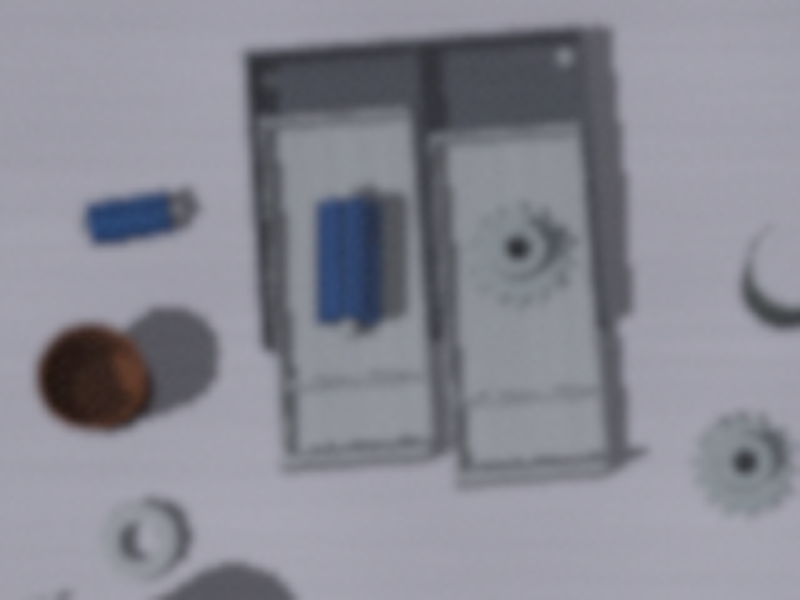

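View pics/scenecrop.png

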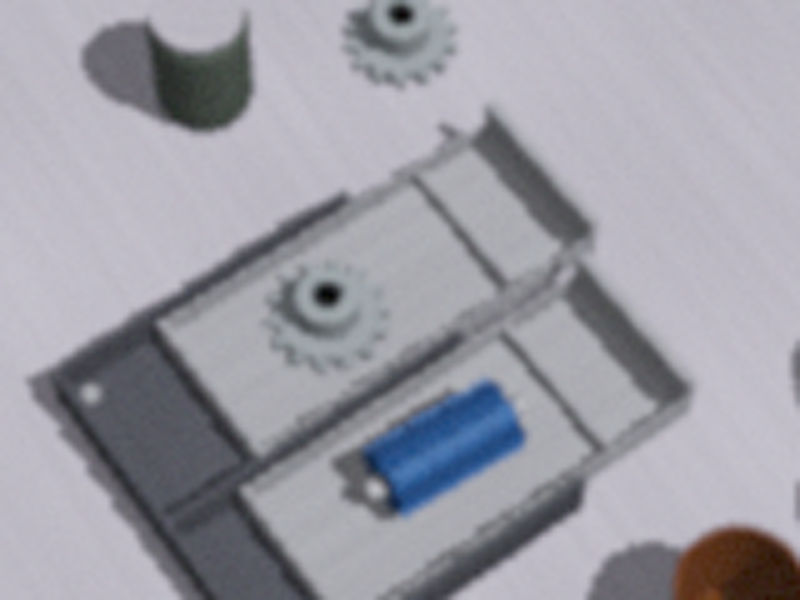

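```bash
cat > fit.py <<'E'
from h import *
from scipy.optimize import least_squares
S={n:ctrl.snapshot(n) for n in("top","scene")}
off={"top":(150,120),"scene":(200,190)}
# view, crop px, rack pt, joint idx (2 none->None)
C=[("top",(247,52),(.1,.114,.036),None),("top",(608,30),(.1,-.114,.036),None),("scene",(32,380),(.1,-.114,.036),None),
("top",(283,455),(-.15,.106,.05),3),("top",(432,445),(-.15,.006,.05),3),("top",(460,470),(-.15,-.006,.05),4),("top",(607,460),(-.15,-.106,.05),4),
("scene",(490,108),(-.153,-.106,.05),4),("scene",(592,228),(-.153,-.006,.05),4),("scene",(580,262),(-.153,.006,.05),3),("scene",(690,388),(-.153,.106,.05),3),
("top",(262,122),(.071+.006,.106,.03),3),("top",(580,125),(.077,-.106,.03),4)]
C=C[:-2]
def W(p,P,j):
    x,y,z=P; x-= p[j] if j else 0; c,s=np.cos(p[2]),np.sin(p[2]); return [p[0]+c*x-s*y,p[1]+s*x+c*y,z]
def res(p): return np.concatenate([np.array(proj(S[v],W(p,P,j)))-(np.array(off[v])+np.array(u)/5.) for v,u,P,j in C])
if __name__=="__main__":
    r=least_squares(res,[.72,.12,0,.04,.04],loss="soft_l1"); p=r.x
    print(p.round(4),np.degrees(p[2])); print(res(p).reshape(-1,2).round(1).tolist())
    for n,P,j in(("lip_l",(-.15,.056,.05),3),("lip_r",(-.15,-.056,.05),4)): print(n,np.round(W(p,P,j),4),[np.round(proj(S[v],W(p,P,j)),1) for v in S])
E
python3 fit.py
```

```text
[0.7625 0.1302 0.0432 0.0257 0.0427] 2.47667460267646
[[-0.1, -1.6], [-3.8, -1.0], [2.9, -4.9], [-1.8, -0.4], [-0.7, -0.3], [-2.3, -0.3], [-0.7, -0.1], [-0.4, -2.2], [-0.2, -1.8], [-0.1, -2.6], [-0.3, -1.6]]
lip_l [0.5845 0.1786 0.05  ] [array([220.3, 209.6]), array([325.8, 253.2])]
lip_r [0.5724 0.066  0.05  ] [array([255.2, 212.8]), array([306.9, 222. ])]
```

```bash
sed -i 's/(608,30)/(588,32)/; s/("scene",(32,380),(.1,-.114,.036),None),//' fit.py; python3 fit.py
python3 - <<'E'
from fit import *
r=least_squares(res,[.72,.12,0,.04,.04],loss="soft_l1"); p=r.x
o=[]
for v in("top","scene"):
    im=cv2.resize(S[v]["img"][off[v][1]:off[v][1]+120,off[v][0]:off[v][0]+160,::-1],(800,600),interpolation=cv2.INTER_CUBIC)
    def L(pts,j,col):
        q=np.array([(np.array(proj(S[v],W(p,P,j)))-off[v])*5 for P in pts]).astype(int); cv2.polylines(im,[q.reshape(-1,1,2)],True,col,1)
    for z in(0,.036): L([(.1,.114,z),(.1,-.114,z),(-.1,-.114,z),(-.1,.114,z)],None,(0,0,255))
    for j,y in((3,.056),(4,-.056)):
        L([(-.15,y+.05,.05),(-.15,y-.05,.05),(-.156,y-.05,.05),(-.156,y+.05,.05)],j,(0,255,0))
        L([(-.102,y+.05,.026),(-.102,y-.05,.026)],j,(255,0,255)); L([(.075,y+.05,.014),(.075,y-.05,.014)],j,(255,255,0))
    o.append(cv2.resize(im,(400,600)) if 0 else im[:, :650])
cv2.imwrite("pics/ov.png",cv2.resize(np.hstack(o),(800,369)))
E
```

```text
[0.7573 0.1307 0.0429 0.0203 0.0373] 2.45920207982593
[[-0.2, -0.1], [0.1, 0.1], [-2.1, -0.5], [-0.9, -0.3], [-2.5, -0.3], [-1.0, -0.2], [-0.3, -1.9], [-0.1, -1.5], [-0.0, -2.3], [-0.2, -1.4]]
lip_l [0.5848 0.1794 0.05  ] [array([220. , 209.6]), array([325.9, 253.5])]
lip_r [0.5726 0.0668 0.05  ] [array([255. , 212.8]), array([307. , 222.2])]
```

View pics/ov.png

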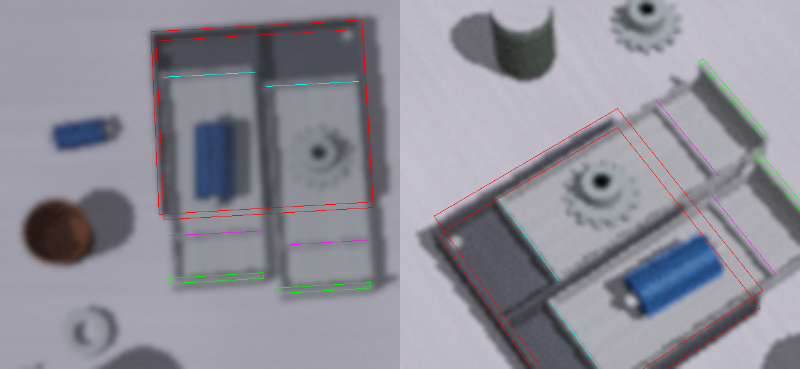

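The trays: the left (+y) one holds the largest blue roller, at top crop (350,262). The two smaller blue ones, at (130,215) and top0 (317,388), lie on the bench. The hub in the right tray is at crop (520,250); the spare hub is on the bench at (745,460). So I push the right tray and pull the left. The two views disagree by about 8 mm, so I'll use the gripper as a reference close by.

Emit:
apply_moves(
  commands=[
    [[26,-56.5,0],0.43,1],
    [[26,-56.5,0],0.43,1],
    [[26,-56.5,0],0.43,1],
    [[26,-56.5,0],0.43,1],
    [[26,-56.5,0],0.43,1],
    [[26,-56.5,0],0.43,1],
    [[26,-56.5,0],0.43,1],
    [[26,-56.5,0],0.43,1],
    [[26,-56.5,0],0.43,1],
    [[26,-56.5,0],0.43,1],
    [[26,-56.5,0],0.43,1],
    [[26,-56.5,0],0.43,1],
    [[26,-56.5,0],0.43,1],
    [[26,-56.5,0],0.43,1],
    [[26,-56.5,0],0.43,1],
    [[26,-56.5,0],0.43,1],
    [[26,-56.5,-10],0.43,1],
    [[26,-56.5,-10],0.43,1],
    [[26,-56.5,-10],0.43,1],
    [[26,-56.5,-10],0.43,1],
  ],
)

```text
clock: 2.97
tool_pos: [0.5132, 0.0583, 0.1395]
orientation: [179.9, 0.4, 2.3]
force: [-0.5, -0.2, 0.7]
opening: 0.0007
gripper_force: 0.0
```

```bash
cat > look.py <<'E'
from fit import *
import sys
o=ctrl.get_obs(); t=np.array(o["tool_pos"]); t[2]-=.017
print(t,o["orientation"])
ims=[]
for v in("top","scene"):
    q=np.array(proj(S[v],t)); c=(q-[50,60]).astype(int) if v=="top" else (q-[60,50]).astype(int)
    im=S[v]["img"][c[1]:c[1]+100,c[0]:c[0]+100,::-1]; im=cv2.resize(im,(400,400),interpolation=cv2.INTER_CUBIC)
    cv2.circle(im,tuple(((q-c)*4+2).astype(int).tolist()),3,(0,0,255),1); print(v,q,"crop0",c); ims.append(im)
cv2.imwrite(f"pics/{sys.argv[1]}.png",np.hstack(ims))
E
python3 look.py a1
```

```text
[0.51621426 0.05958331 0.12697028] [1.79954552e+02 2.02485023e-02 2.38594150e+00]
top [256.71704672 228.41216989] crop0 [206 168]
scene [323.54413944 196.85804764] crop0 [263 146]
```

View pics/a1.png

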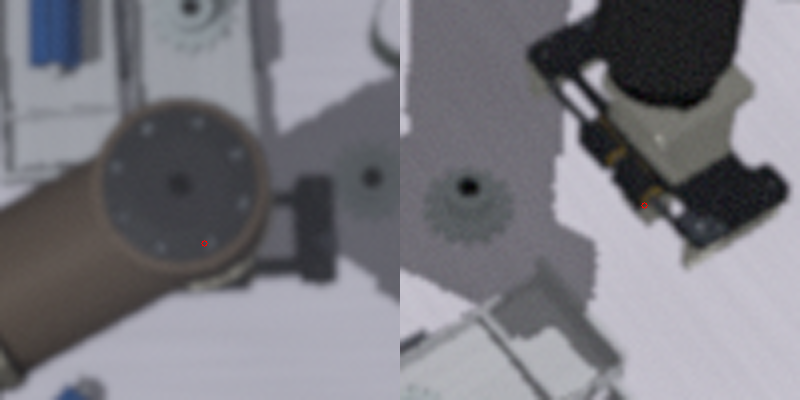

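Emit:
apply_moves(
  commands=[
    [[0,1,-4],0,1],
    [[0,1,-8],0,1],
    [[0,1,-9.7],0,1],
    [[0,1,-9.7],0,1],
    [[1,1.1,-9.7],0,1],
    [[2,1.1,-9.7],0,1],
    [[3,1.1,-9.7],0,1],
    [[3.5,1.2,-9.7],0,1],
    [[4,1.2,-9.7],0,1],
    [[4.5,1.2,-9.7],0,1],
    [[5,1.2,-9.7],0,1],
    [[5.5,1.2,-9.7],0,1],
    [[6,1.3,-9.7],0,1],
    [[6.4,1.3,-9.7],0,1],
    [[6.8,1.3,-9.7],0,1],
    [[7,1.3,-9.7],0,1],
    [[7,1.3,-9.7],0,1],
  ],
)

```text
clock: 4.48
tool_pos: [0.5866, 0.0727, 0.0465]
orientation: [-180.0, -0.0, 2.4]
force: [-0.3, -0.4, 0.1]
opening: 0.0006
gripper_force: 0.0
```

Emit:
apply_moves(
  commands=[
    [[0.2,0,0],0,1],
    [[0.4,0,0],0,1],
    [[0.6,0,0],0,1],
    [[0.8,0,0],0,1],
  ],
)

```text
clock: 4.82
tool_pos: [0.5938, 0.0727, 0.0465]
orientation: [-180.0, 0.0, 2.4]
force: [-2.8, 1.4, -0.2]
opening: 0.0007
gripper_force: 1.3
```

```bash
python3 look.py a2
```

```text
[0.59426003 0.07262624 0.02949945] [ 1.79996421e+02 -1.39616508e-02  2.36556625e+00]
top [253.29411882 206.86745548] crop0 [203 146]
scene [301.59419522 230.74636948] crop0 [241 180]
```

View pics/a2.png

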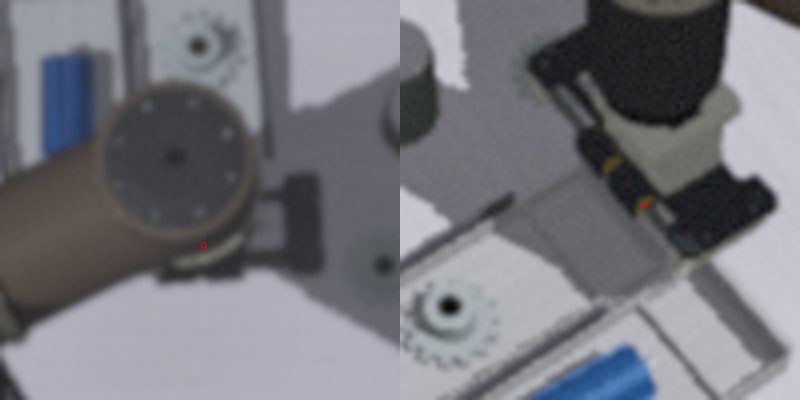

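The finger is against the right lip (scene half, about (640,200)) and the force reads −2.8 N, which is friction. I push on in small steps.

Emit:
apply_moves(
  commands=[
    [[0.2,0,0],0,1],
    [[0.4,0,0],0,1],
    [[0.6,0,0],0,1],
    [[0.8,0,0],0,1],
  ],
)

```text
clock: 5.25
tool_pos: [0.5989, 0.0722, 0.0462]
orientation: [180.0, 0.3, 2.3]
force: [-20.1, 6.6, 12.2]
opening: 0.0008
gripper_force: 9.7
```

Emit:
apply_moves(
  commands=[
    [[0.2,0,0],0,1],
    [[0.4,0,0],0,1],
  ],
)

```text
clock: 5.42
tool_pos: [0.5991, 0.0717, 0.0457]
orientation: [179.9, 0.7, 2.3]
force: [-32.9, 9.7, 22.2]
opening: 0.0004
gripper_force: 16.1
```

Emit:
apply_moves(
  commands=[
    [[0.2,0,0],0,1],
    [[0.4,0,0],0,1],
  ],
)

```text
clock: 5.58
tool_pos: [0.5993, 0.0712, 0.0453]
orientation: [179.8, 1.1, 2.3]
force: [-46.3, 13.1, 31.8]
opening: -0.0
gripper_force: 22.5
```

The tray is home: the force rises and the tool has stopped. Back off and lift.

Emit:
apply_moves(
  commands=[
    [[-1.5,0,0],0,1],
    [[-4,0,0],0,1],
    [[-6,0,0],0,1],
    [[-6,0,4],0,1],
    [[-6,0,8],0,1],
    [[-6,0,10],0,1],
    [[-6,0,10],0,1],
    [[-6,0,10],0,1],
  ],
)

```text
clock: 6.25
tool_pos: [0.5515, 0.073, 0.1487]
orientation: [-179.9, -0.3, 2.4]
force: [-0.7, 0.4, -1.0]
opening: 0.0003
gripper_force: 0.0
```

Run:
```python
from h import *
print(ctrl.get_obs()["tool_pos"],ctrl.get_obs()["force"])
s=ctrl.snapshot("scene"); t=ctrl.snapshot("top")
for n in(s,t):
    for r in ctrl.spot_point(n,"lip_l")[:3]: print(np.round(r["at"],1),round(r["score"],2),at(n,r["at"],.05).round(4))
a=s["img"][200:300,250:350,::-1]; b=t["img"][140:240,190:290,::-1]
cv2.imwrite("pics/a3.png",cv2.resize(np.hstack([a,b]),(800,400),interpolation=cv2.INTER_CUBIC))
```

```text
[0.55145566 0.07298633 0.1487191 ] [-0.68223158  0.36359354 -0.9590897 ]
[295.4 229.9] 0.83 [0.6149 0.0705 0.05  ]
[326.1 251.6] 0.55 [0.5809 0.1748 0.05  ]
[251.4 201.3] 0.72 [0.6101 0.0778 0.05  ]
```

View pics/a3.png

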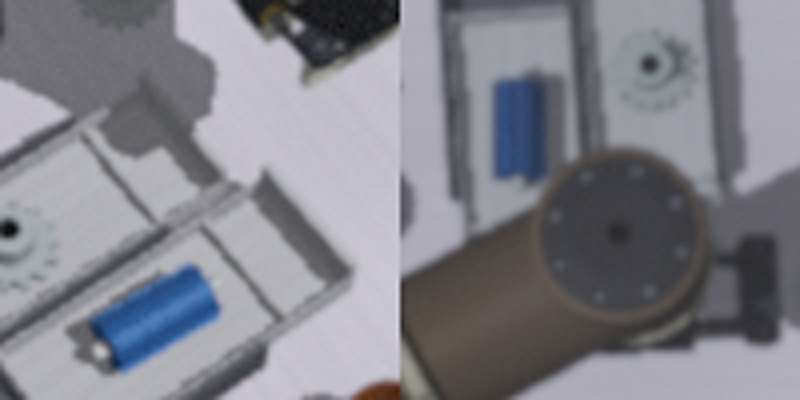

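The right tray is home: contact puts its lip at x ≈ 0.6145, and the scene view says 0.615. The left lip inner face is at about (0.580, 0.175), so the pocket centre is near x = 0.603.

Emit:
apply_moves(
  commands=[
    [[5,10.2,0],0,1],
    [[5,10.2,0],0,1],
    [[5,10.2,0],0,1],
    [[5,10.2,0],0,1],
    [[5,10.2,-3],0,1],
    [[5,10.2,-6],0,1],
    [[5,10.2,-7],0,1],
    [[5,10.2,-7],0,1],
  ],
)

```text
clock: 7.12
tool_pos: [0.5976, 0.1732, 0.0725]
orientation: [179.8, 0.4, 2.3]
force: [-0.9, 0.7, 0.3]
opening: 0.0005
gripper_force: 0.0
```

```bash
python3 look.py a4
```

```text
[0.60016899 0.17438196 0.05959756] [1.79938792e+02 3.71031207e-02 2.37847654e+00]
top [221.25299432 204.45588863] crop0 [171 144]
scene [320.55055515 253.13669035] crop0 [260 203]
```

View pics/a4.png

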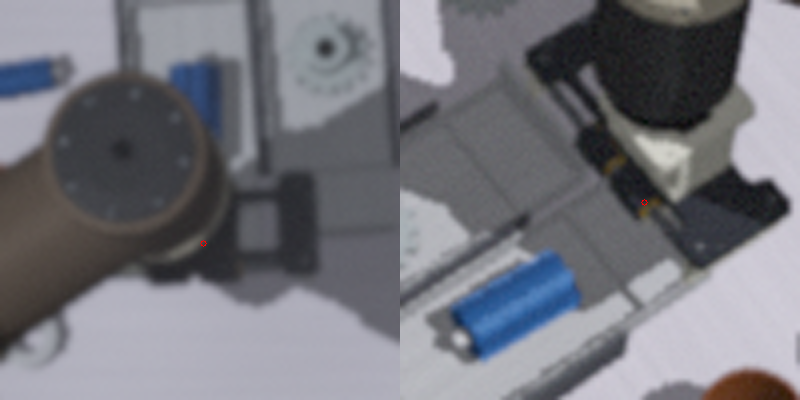

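Emit:
apply_moves(
  commands=[
    [[0.2,0,0],0,1],
    [[0.2,0,-1],0,1],
    [[0.2,0,-2],0,1],
    [[0.2,0,-3],0,1],
    [[0.2,0,-3.4],0,1],
    [[0.2,0,-3.4],0,1],
    [[0.2,0,-3.4],0,1],
  ],
)

```text
clock: 7.8
tool_pos: [0.6017, 0.1744, 0.0421]
orientation: [180.0, 0.0, 2.4]
force: [-0.4, 0.0, -0.8]
opening: 0.0003
gripper_force: 0.0
```

Emit:
apply_moves(
  commands=[
    [[-0.5,0,0],0,1],
    [[-1,0,0],0,1],
    [[-1.5,-0.1,0],0,1],
    [[-2,-0.1,0],0,1],
    [[-2.5,-0.1,0],0,1],
    [[-3,-0.1,0],0,1],
  ],
)

```text
clock: 8.3
tool_pos: [0.5716, 0.1734, 0.043]
orientation: [180.0, -0.0, 2.4]
force: [2.5, -1.7, 1.6]
opening: 0.0003
gripper_force: 1.5
```

Emit:
apply_moves(
  commands=[
    [[-0.5,0,0],0,1],
    [[-1,0,0],0,1],
    [[-1.5,-0.1,0],0,1],
    [[-2,-0.1,0],0,1],
    [[-2.5,-0.1,0],0,1],
    [[-3,-0.1,0],0,1],
    [[-3.5,-0.1,0],0,1],
    [[-4,-0.2,0],0,1],
    [[-4.5,-0.2,0],0,1],
    [[-5,-0.2,0],0,1],
    [[-5.5,-0.2,0],0,1],
    [[-6,-0.3,0],0,1],
    [[-6.5,-0.3,0],0,1],
    [[-7,-0.3,0],0,1],
  ],
)

```text
clock: 9.47
tool_pos: [0.5012, 0.1703, 0.0425]
orientation: [180.0, 0.0, 2.4]
force: [2.7, -3.1, 1.2]
opening: 0.0006
gripper_force: 1.5
```

Emit:
apply_moves(
  commands=[
    [[-0.4,0,0],0,1],
    [[-0.8,0,0],0,1],
    [[-1.2,-0.1,0],0,1],
    [[-1.6,-0.1,0],0,1],
    [[-1.8,-0.1,0],0,1],
  ],
)

```text
clock: 9.88
tool_pos: [0.4833, 0.1696, 0.0425]
orientation: [-180.0, 0.0, 2.4]
force: [3.3, -0.7, -2.8]
opening: 0.0007
gripper_force: 1.3
```

Emit:
apply_moves(
  commands=[
    [[-0.2,0,0],0,1],
    [[-0.4,0,0],0,1],
    [[-0.6,0,0],0,1],
  ],
)

```text
clock: 10.13
tool_pos: [0.4806, 0.17, 0.043]
orientation: [-180.0, -0.3, 2.5]
force: [26.4, -12.1, -16.0]
opening: 0.0005
gripper_force: 12.9
```

Emit:
apply_moves(
  commands=[
    [[-0.2,0,0],0,1],
    [[-0.4,0,0],0,1],
  ],
)

```text
clock: 10.3
tool_pos: [0.4803, 0.1708, 0.0435]
orientation: [-179.9, -0.6, 2.6]
force: [45.9, -19.2, -27.9]
opening: 0.0006
gripper_force: 22.4
```

At the stop, as predicted (0.479 expected, 0.480 measured). Free the finger inside the pocket, lift and stand clear.

Emit:
apply_moves(
  commands=[
    [[0.7,0,0],0,1],
    [[1.4,0,0],0,1],
    [[1.8,0,0],0,1],
    [[1.8,0,0],0,1],
    [[1.8,0,2],0,1],
    [[1.8,0,5],0,1],
    [[1.8,0,9],0,1],
    [[1.8,0,13],0,1],
    [[1.8,0,18],0,1],
    [[1.8,5,20],0,1],
    [[-2,18,20],0,1],
    [[-6,30,20],0,1],
    [[-6,30,20],0,1],
    [[-6,30,20],0,1],
    [[-6,30,20],0,1],
    [[-6,30,20],0,1],
    [[-6,30,20],0,1],
    [[-6,30,20],0,1],
  ],
)

```text
clock: 11.8
tool_pos: [0.4115, 0.4738, 0.2415]
orientation: [180.0, 0.0, 2.6]
force: [-0.2, 0.2, -0.2]
opening: 0.0005
gripper_force: 0.0
```

Run:
```python
from h import *
o=ctrl.get_obs();print(o["tool_pos"],o["force"],o["clock"])
s=ctrl.snapshot("scene"); t=ctrl.snapshot("top")
for n in(s,t):
    for r in ctrl.spot_point(n,"lip_l")[:3]: print(np.round(r["at"],1),round(r["score"],2),at(n,r["at"],.05).round(4))
a=s["img"][170:330,220:420,::-1]; b=t["img"][110:270,140:340,::-1]
cv2.imwrite("pics/a5.png",cv2.resize(np.hstack([a,b]),(800,320),interpolation=cv2.INTER_CUBIC))
```

```text
[0.41151245 0.47382155 0.24148434] [-0.16245403  0.23202609 -0.24873016] 11.8
[294.3 229.7] 0.86 [0.6172 0.0683 0.05  ]
[356.4 231.4] 0.73 [0.4704 0.1674 0.05  ]
[254.8 198.9] 0.92 [0.6177 0.0667 0.05  ]
[225.1 248. ] 0.74 [0.4608 0.1637 0.05  ]
```

View pics/a5.png

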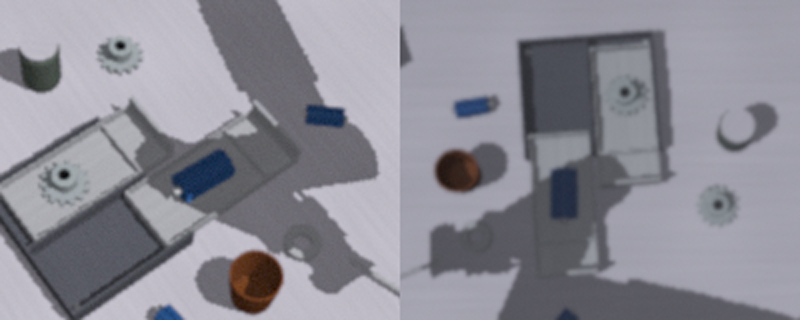

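The hub tray (right) is home. The roller tray (left) is at its stop, with its lip measured at x = 0.470 as predicted. The bystanders look undisturbed and the arm is clear.

```bash
python3 -c "
from plant import ctrl
print(ctrl.close_job())"
```

```text
the job is handed in; nothing more can be done
None
```

The job is handed in, with no verdict shown: the hub tray is pushed fully home, the roller tray is drawn out to its stop, and the arm stands clear.

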